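# Sweep used slide mailers into the flap-mouthed catch bin

## Robot

A 6-joint arm with a two-finger parallel gripper is mounted at the origin on the work surface. World frame = base frame: x ahead of the robot, y to its left, z up, the work surface at z = 0. Lengths are in m, angles in rad, forces in N, time in s.
With the tool pointing down it reaches from about 0.275 to 0.775 m from the base axis. Payload 14.6 kg.
Tool frame: the origin (TCP) lies at the very end of the fingers, on their centre line; the grasp point (between the pads) lies 19 mm behind it; z points along the fingers, y is the line along which they close (so a half turn about z gives the same grasp; the last joint's range is limited). The gripper opens to 85 mm and grips with 20 to 120 N. Pads are 22 mm wide; open, the fingers measure 114 mm over their backs; the gripper's body (76 mm by 85 mm) begins 54 mm behind the grasp point. The pads swing forward as they close: fully open they stand 13 mm farther back than shut.
Start: joints at [1.032, 0.263, -0.048, 1.259, 0, 1.415], TCP at [0.197, 0.487, 0.231] pointing down, gripper open.
Joint ranges: [-2.65, 2.65], [-0.89, 1.7], [-1.18, 1.37], [-2.13, 2.11], [-1.35, 1.29], [-3.14, 3.14]. Speed limits (rad/s): [1.89, 1.89, 2.57, 2.79, 3.14, 3.14].

## Interface

Orientations are given as [roll, pitch, yaw] about the fixed x, y, z axes, in that order (R = Rz(yaw) Ry(pitch) Rx(roll)).
In Python, from station import robot gives the robot as it stands.
- The arm moves only by the tool move_arm, never from a script. Its argument "commands" is a list of rows, each an object with "fingers": the closure, from 0 (fully open) to 1 (shut); "linear": the shift along the tool's x, y, z in cm, a list of three; "angular": the turn, a rotation vector about the tool's x, y, z in rad, a list of three. In form: [{"fingers": fingers, "linear": [tx, ty, tz], "angular": [ax, ay, az]}, ...]. A call has 1 to 10 rows; each row shifts and turns the commanded pose from where the row before left it, along the tool's axes as they then stand; what a row does not reach is not made up. A row lasts 1/10 s, in which the tool goes at most 50 mm and 8.59 degrees, less where a joint would pass 70% of its speed; a pose out of reach is approached as far as the arm can. A call with a gripper value outside its range is refused whole. The fingers move at their own pace and stop on an object; "squeeze" is the grip in N (left out, the last holds). Time passes only in rows, so rows that do not move let the fingers close. It gives the time, the measured TCP pose, the force, the opening and the grip force at its end, in the units of the state.
- robot.read_state(): the state, without advancing time (a new reading comes with each control period).
- robot.snapshot(name): name is "scene" or "top" or "wrist"; returns a dict with "frame" (420x560x3 uint8, red, green, blue), "mtx" (3x3 intrinsics, pixels), "xyz" and "orientation" of the camera in the world. Camera axes: x right, y up, looking along -z (the intrinsics and any distortion apply to the point x, -y, -z); pixel columns grow to the right and rows downward; lengths in m; the calibration is good to about 2 mm. The wrist camera is an equidistant fisheye: a pixel r from the principal point sees the ray r / f radians off the axis. A picture is of the moment at which its call begins. There is no depth.
- robot.job_done(): hands the job in; it is judged then, once.
Trained networks look in the newest picture that a camera, given by its name, has taken for a name from the list of things; names that differ only in an ending like _2 or _b are one class to them, and where a whole thing is asked for, a point or a joint stands for the part that bears it (a point fixed in the world has none). Each returns a list of dicts, best first, with "confidence" (0 to 1); they miss things now and then, are a little off and sometimes report something else, mostly with a low value. They report only what shows in the picture. A call takes as long as a camera call. They do not tell look-alikes from the thing itself.
- robot.regions_of(target, camera): "region" (420x560 bool, what is visible of it) and "location" ([column, row] as shares, 0 to 1, of the picture: columns of its width, rows of its height, amid what is visible of it).
- robot.pinpoint(target, camera): "location" ([column, row] as shares, 0 to 1, of the picture: columns of its width, rows of its height: a listed point, or the origin of a listed thing).
The state is a dict: "clock": time; "joint_positions": joint angles; "joint_vel": joint speeds; "effort": joint torques, N m; "ee_pos": TCP position; "tcp_rot": TCP orientation; "contact_force": force on the tool from outside, world axes, zero at the start; "torque": the same for the moment, N m; "finger_gap": finger opening in m; "grasp_force": force on a finger pad.
Only numpy, scipy, OpenCV 4.12 (cv2) and the standard library are available. Lean on these libraries where they do the work, as an engineer would, in place of code of your own. Each camera call takes 0.05 s, during which the arm holds its last target. There are 200 camera calls.

## Task

Take the orange-handled bench pusher from its grey rest, press its sprung blade lightly down on the mat, and use it to sweep all three slide mailers through the red swing flap into the bin, far enough in that the flap hangs shut behind them. Keep the blade on the mat whenever it pushes a mailer, never touch the mailers with the gripper, do not press or ram hard, and leave the other things alone. Then put the pusher back on its rest, standing upright where it was, and let go.

Things in the scene. Friction and masses are not known exactly. Their poses are not given: they have to be found in the camera images.
- pusher: bench pusher, 0.41 kg, standing on the grey rest. Origin: on the upright orange grip post's axis, at the underside of its steel foot (90 x 60 x 12 mm, x from -30 to +60); z up, x from post to blade. Neck 24 mm wide; top rail over the blade 28 mm up. Black blade across the front: 150 mm wide (y), 168 with its flared wings, its pushing face 123 mm ahead, wing tips 139 mm. Mass centre about 34 mm ahead
- pusher_grip (a point): point on the grip post's axis, 80 mm above the pusher's origin. The post is 22 mm (x) by 26 mm (y) with flat sides, free from 25 to 105 mm above the origin
- blade_edge (a point): middle of the rubber lower edge of the pusher's blade. Unpressed it lies 120 mm ahead of and 32 mm below the pusher's origin. The blade is sprung: it slides up to 10 mm upwards in the pusher; it starts to give at 2 N, then 0.5 N per mm more, and is solid at 10 mm
- rest: grey block the pusher stands on, 110 x 90 x 50 mm with two rubber ridges across its top (their crests are the 50 mm), fixed to the bench; origin at the centre of its underside, x along its 110 mm length
- rest_spot (a point): point level with the top of the rest (50 mm above the bench) where the pusher's origin belongs, 15 mm behind the rest's middle; the blade then overhangs the rest's +x end
- mat: grey-green bench mat, fixed, 430 x 860 x 3 mm; its top is 3 mm above the bench. Origin at the centre of its underside
- bin: off-white open-topped catch bin, fixed. Inside 260 mm wide (y), 185 mm deep (x), walls 5 mm thick, 100 mm high. Origin: centre of the mouth line on the mat's surface; x into the bin, z up. Its floor is level with the mat, with no sill. Two guide cheeks, 60 mm high, flare from the mouth's sides to 155 mm off centre at x = -60 mm. A red bar over the mouth, 90 to 100 mm up, carries the flap
- flap (a joint): angle (rad) of the red translucent flap hung in the bin's mouth: 77 mm high, hinged at 87 mm height, lower edge 10 mm above the mat; 0 = hanging shut, it swings only inwards, to 1.35, lightly sprung shut (under 1 N at its edge). A mailer lying less than about 35 mm inside the mouth props it open
- mailer_blue: blue slide mailer: flat closed plastic box 84 x 34 x 18 mm, about 50 g, lying flat on the mat; origin at the centre of its underside, x along its 84 mm length, z up
- mailer_yellow: yellow slide mailer: flat closed plastic box 84 x 34 x 18 mm, about 50 g, lying flat on the mat; origin at the centre of its underside, x along its 84 mm length, z up
- mailer_green: green slide mailer: flat closed plastic box 84 x 34 x 18 mm, about 50 g, lying flat on the mat; origin at the centre of its underside, x along its 84 mm length, z up
- amber_jar: amber jar, diameter 60, height 85 mm, on the mat's far edge; leave alone; origin under its centre
- beaker: empty glass beaker, diameter 70, height 90 mm, on the mat's far edge; leave alone; origin under its centre
- tube_rack: white rack with blue-capped tubes, 80 x 155 x 101 mm; leave alone; origin under its centre
- tip_box: white and red pipette tip box, 87 x 122 x 64 mm; leave alone; origin under its centre
- wash_bottle: white bottle with blue cap, diameter 68, height 170 mm; leave alone; origin under its centre
- timer: white bench timer, 60 x 80 x 24 mm; leave alone; origin under its centre
Mind the look-alikes: they are no part of the job. Of the things shaped like the mailer_yellow, the yellow one is meant.

How it is judged:
By the outcome, as a careful person would: the job done as asked, in the order asked, and still so for the second after the job is handed in, with the robot touching nothing.
It also fails if it takes over 72 s, if anything falls off the work surface, if the arm or the gripper's body presses on something with over 40 N, if the wrist force passes 120 N, or if a joint passes its speed limit or range.

## Working session

There is one attempt and no reset: what is moved stays moved. The work goes in short steps, Python scripts to look and compute and a tool call to move; the robot and the scene stay as the last step left them, time stands still between calls to the robot, and variables do not carry over. Pictures are saved under pics/ and viewed, at most 10 in all, crops included, and the job is handed in when it is done.

Besides the shell and the picture viewer there is one more tool, called as name([rows], argument=value, ...), one row to a line, values as JSON. move_arm: Moves the arm, as the interface text tells. Its arguments: {"type":"object","properties":{"commands":{"type":"array","items":{"type":"object","properties":{"fingers":{"type":"number"},"linear":{"type":"array","items":{"type":"number"}},"angular":{"type":"array","items":{"type":"number"}}}}},"squeeze":{"type":"number"}},"required":["commands"]}

```bash
mkdir -p pics; ls; cat > h.py <<'E'
import numpy as np, cv2
from scipy.spatial.transform import Rotation as R
from station import robot
def snap(cam,save=None):
    s=robot.snapshot(cam)
    if save: cv2.imwrite('pics/'+save+'.png',s['frame'][:,:,::-1])
    return s
def camR(s):
    o=np.array(s['orientation'],float)
    return o if o.shape==(3,3) else R.from_euler('xyz',o).as_matrix()
def ray(s,px):
    K=np.array(s['mtx']);x=(px[0]-K[0,2])/K[0,0];y=(px[1]-K[1,2])/K[1,1]
    return camR(s)@np.array([x,-y,-1.])
def plane(s,px,z):
    d=ray(s,px);c=np.array(s['xyz']);return c+d*(z-c[2])/d[2]
def proj(s,P):
    K=np.array(s['mtx']);p=(np.atleast_2d(P)-s['xyz'])@camR(s)
    return np.c_[K[0,2]+K[0,0]*p[:,0]/-p[:,2],K[1,2]+K[1,1]*p[:,1]/p[:,2]]
E
python3 - <<'E'
from h import *
st=robot.read_state();print(st)
Z={'pusher':.05,'pusher_grip':.13,'blade_edge':.018,'rest':0,'bin':.003,'mailer_blue':.003,'mailer_yellow':.003,'mailer_green':.003,'mat':0,'amber_jar':.003,'beaker':.003,'tube_rack':0,'tip_box':0,'wash_bottle':0,'timer':0,'rest_spot':.05}
for c in['scene','top']:
    s=snap(c,c+'0');print(c,s['xyz'],s['orientation'],s['mtx'])
    for n,z in Z.items():
        for r in robot.pinpoint(n,c):
            px=np.array(r['location'])*[560,420];print(n,round(r['confidence'],2),px.round(),plane(s,px,z).round(3))
E
```

```text
pics
{'clock': 0.0, 'joint_positions': array([ 1.03168546e+00,  2.63526990e-01, -4.89607148e-02,  1.25939830e+00,
        3.11216189e-06,  1.41547416e+00]), 'joint_vel': array([-7.19600560e-05,  3.36031357e-04,  5.99295924e-04, -5.67399419e-04,
        1.94829253e-04, -9.51198553e-04]), 'effort': array([-6.15097397e-04, -6.37609577e+01,  3.84565008e+01,  1.36779825e-02,
       -2.69147495e-04,  2.71997401e-06]), 'ee_pos': array([0.19644549, 0.48655373, 0.23081427]), 'tcp_rot': array([-3.14051657e+00, -1.71646836e-04,  2.75780386e+00]), 'contact_force': array([-0.39489506,  0.32128836,  0.1007863 ]), 'torque': array([-0.00314008, -0.01550075, -0.01803852]), 'grasp_force': 0.0, 'finger_gap': 0.08538976454772541}
scene [1.24320073 0.28927038 1.03997657] [0.69083935 0.01435052 1.92676518] [[486.75338265   0.         284.28410949]
 [  0.         486.75338265 211.45848642]
 [  0.           0.           1.        ]]
pusher 0.93 [154. 174.] [ 0.477 -0.404  0.05 ]
pusher_grip 0.72 [149. 152.] [ 0.471 -0.403  0.13 ]
pusher_grip 0.43 [303. 272.] [0.691 0.113 0.13 ]
blade_edge 0.56 [382. 284.] [
[... 1696 characters left out ...]
493 -0.373  0.003]
mailer_yellow 0.75 [261. 220.] [0.492 0.086 0.003]
mailer_yellow 0.63 [242. 268.] [0.325 0.146 0.003]
mailer_yellow 0.58 [157. 268.] [0.316 0.437 0.003]
mailer_green 0.52 [294. 192.] [ 0.596 -0.028  0.003]
mat 0.83 [262. 185.] [0.618 0.085 0.   ]
amber_jar 0.76 [332. 140.] [ 0.784 -0.16   0.003]
amber_jar 0.61 [403. 225.] [ 0.486 -0.41   0.003]
beaker 0.81 [365. 146.] [ 0.766 -0.275  0.003]
tube_rack 0.94 [272. 133.] [0.804 0.055 0.   ]
tip_box 0.94 [370. 298.] [ 0.236 -0.299  0.   ]
tip_box 0.41 [408. 177.] [ 0.658 -0.429  0.   ]
wash_bottle 0.74 [199. 285.] [0.264 0.291 0.   ]
timer 0.79 [412. 174.] [ 0.67  -0.442  0.   ]
rest_spot 0.57 [404. 223.] [ 0.493 -0.399  0.05 ]
```

View pics/top0.png

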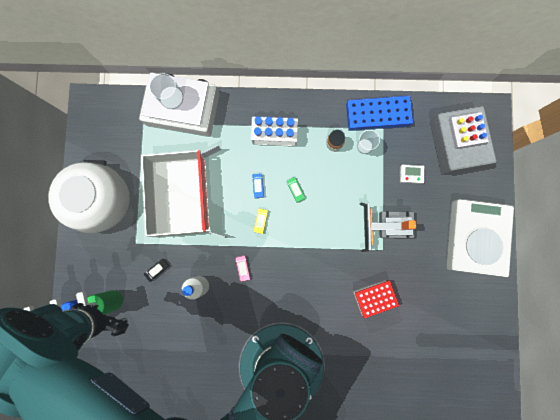

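View pics/scene0.png

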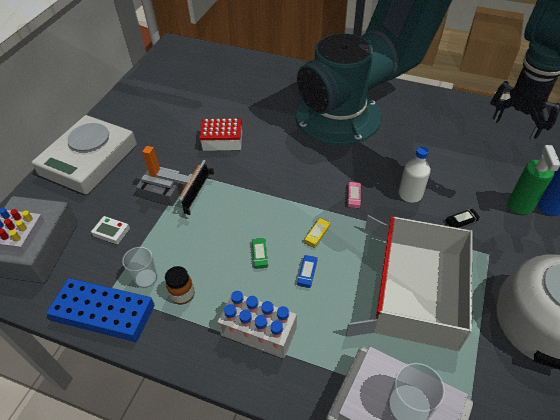

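The top view shows the pusher and its rest at (400,225). The mailers are blue (258,186), green (296,190) and yellow (261,221). The bin mouth's red bar is near column 204, rows 150–232.

Things that could be mistaken:
- **Yellow mailer:** pink box (242,268) and black box (157,270). I choose the yellow one at (261,221), as described.
- **Pusher:** the only orange post is at (410,224).

Next I'll measure the poses and check them in one close crop.

```bash
cat > m.py <<'E'
from h import *
def hsv(s): return cv2.cvtColor(s['frame'],cv2.COLOR_RGB2HSV)
COL={'blue':((105,140,60),(122,255,255)),'green':((55,140,50),(80,255,255)),'yellow':((22,140,90),(34,255,255))}
def mailers(s,box,z=.021):
    H=hsv(s);x0,x1,y0,y1=box;out={}
    for n,(a,b) in COL.items():
        m=np.zeros(H.shape[:2],np.uint8);m[y0:y1,x0:x1]=cv2.inRange(H,a,b)[y0:y1,x0:x1]
        m=cv2.morphologyEx(m,cv2.MORPH_CLOSE,np.ones((5,5)))
        c=max(cv2.findContours(m,0,1)[0],key=cv2.contourArea,default=None)
        if c is None: continue
        P=np.array([plane(s,p[0],z)[:2] for p in c],np.float32)*1000
        r=cv2.minAreaRect(P);out[n]=(np.round(r[0]),np.round(r[1]),round(r[2]),cv2.boxPoints(r).round())
    return out
E
python3 - <<'E'
from m import *
s=snap('top');
for k,v in mailers(s,(225,330,160,245)).items(): print(k,v[:3],v[3].tolist())
H=hsv(s)
def blob(a,b,box,z,n):
    x0,x1,y0,y1=box;m=np.zeros(H.shape[:2],np.uint8);m[y0:y1,x0:x1]=cv2.inRange(H,a,b)[y0:y1,x0:x1]
    P=np.argwhere(m)[:,::-1]
    W=np.array([plane(s,p,z)[:2] for p in P],np.float32)*1000;r=cv2.minAreaRect(W);print(n,len(P),r,cv2.boxPoints(r).round().tolist())
blob((5,150,120),(18,255,255),(380,430,200,245),.155,'grip@155')
blob((0,150,90),(4,255,255),(195,220,145,240),.103,'bar')
blob((0,0,0),(179,255,45),(355,376,195,255),.05,'blade')
im=s['frame'][180:270,340:440];im2=s['frame'][140:245,190:320]
cv2.imwrite('pics/c1.png',np.hstack([cv2.resize(im,(400,360),interpolation=2),cv2.resize(im2,(400,360),interpolation=2)])[:,:,::-1])
s=snap('scene')
H=hsv(s);blob((5,150,120),(18,255,255),(135,165,140,180),.155,'grip@155 scene')
for k,v in mailers(s,(235,335,210,300)).items(): print(k,v[:3])
E
```

```text
blue (array([612.,  99.]), array([82., 33.]), 7) [[569.0, 110.0], [573.0, 78.0], [655.0, 88.0], [651.0, 120.0]]
green (array([578., -45.]), array([25., 30.]), 28) [[560.0, -38.0], [574.0, -64.0], [596.0, -52.0], [582.0, -26.0]]
yellow (array([475.,  87.]), array([31., 52.]), 79) [[447.0, 77.0], [498.0, 67.0], [504.0, 98.0], [453.0, 107.0]]
grip@155 107 ((481.981689453125, -384.29815673828125), (24.83173942565918, 40.870704650878906), 1.5241025686264038) [[469.0, -364.0], [470.0, -405.0], [495.0, -404.0], [494.0, -364.0]]
bar 180 ((578.3097534179688, 277.2807922363281), (261.7088928222656, 8.68717098236084), 6.814014911651611) [[448.0, 266.0], [449.0, 257.0], [709.0, 288.0], [708.0, 297.0]]
blade 11 ((423.2634582519531, -273.1224670410156), (36.70305252075195, 4.016607999801636e-05), 0.4033370614051819) [[405.0, -273.0], [405.0, -273.0], [442.0, -273.0], [442.0, -273.0]]
grip@155 scene 170 ((513.4453125, -366.40289306640625), (109.65372467041016, 28.400400161743164), 41.08808517456055) [[463.0, -392.0], [481.0, -413.0], [564.0, -341.0], [545.0, -320.0]]
blue (array([617., 100.]), array([91., 33.]), 7)
green (array([607., -31.]), array([91., 32.]), 27)
yellow (array([495.,  87.]), array([37., 92.]), 80)
```

View pics/c1.png

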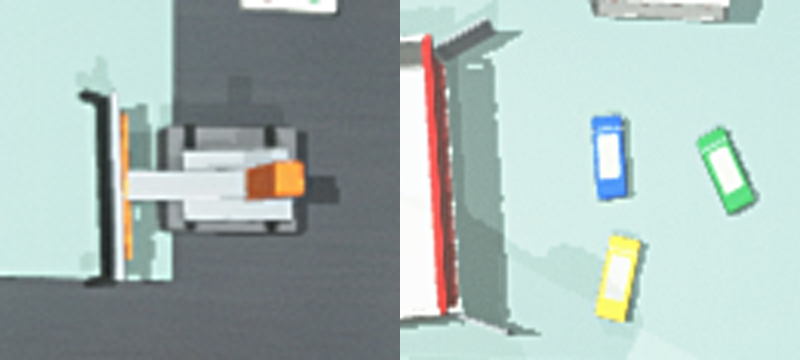

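move_arm([
  {"fingers": 0,"linear": [0,0,-0.5],"angular": [0,0,-0.115]},
  {"fingers": 0,"linear": [0,0,-0.5],"angular": [0,0,-0.115]},
  {"fingers": 0,"linear": [0,-1,-0.5],"angular": [0,0,-0.115]},
  {"fingers": 0,"linear": [0,-1.5,-0.5],"angular": [0,0,-0.115]},
  {"fingers": 0,"linear": [-1.1,-4,0],"angular": [0,0,0]},
  {"fingers": 0,"linear": [-1.1,-4,0],"angular": [0,0,0]},
  {"fingers": 0,"linear": [-1.1,-4,0],"angular": [0,0,0]},
  {"fingers": 0,"linear": [-1.1,-4,0],"angular": [0,0,0]},
  {"fingers": 0,"linear": [-1.1,-4,0],"angular": [0,0,0]},
  {"fingers": 0,"linear": [-1.1,-4,0],"angular": [0,0,0]},
])

```text
clock: 2.8
ee_pos: [0.2787, 0.2262, 0.2514]
tcp_rot: [3.141, 0.001, -3.065]
contact_force: [1.5, -0.5, -0.5]
finger_gap: 0.0852
grasp_force: 0.0
```

move_arm([
  {"fingers": 0,"linear": [-1.1,-4,0],"angular": [0,0,0]},
  {"fingers": 0,"linear": [-1.1,-4,0],"angular": [0,0,0]},
  {"fingers": 0,"linear": [-1.1,-4,0],"angular": [0,0,0]},
  {"fingers": 0,"linear": [-1.1,-4,0],"angular": [0,0,0]},
  {"fingers": 0,"linear": [-1.1,-4,0],"angular": [0,0,0]},
  {"fingers": 0,"linear": [-1.1,-4,0],"angular": [0,0,0]},
  {"fingers": 0,"linear": [-1.1,-4,0],"angular": [0,0,0]},
  {"fingers": 0,"linear": [-1.1,-4,0],"angular": [0,0,0]},
  {"fingers": 0,"linear": [-1.1,-4,0],"angular": [0,0,0]},
  {"fingers": 0,"linear": [-1.1,-4,0],"angular": [0,0,0]},
])

```text
clock: 3.8
ee_pos: [0.4189, -0.1647, 0.2514]
tcp_rot: [-3.141, 0.0, -3.066]
contact_force: [1.3, 0.6, -0.9]
finger_gap: 0.0854
grasp_force: 0.0
```

move_arm([
  {"fingers": 0,"linear": [-0.8,-3.8,0],"angular": [0,0,0]},
  {"fingers": 0,"linear": [-0.8,-3.8,0],"angular": [0,0,0]},
  {"fingers": 0,"linear": [-0.8,-3.8,0],"angular": [0,0,0]},
  {"fingers": 0,"linear": [-0.8,-3.8,0],"angular": [0,0,0]},
  {"fingers": 0,"linear": [-0.8,-3.8,0],"angular": [0,0,0]},
  {"fingers": 0,"linear": [-0.5,-3,0],"angular": [0,0,0]},
  {"fingers": 0,"linear": [0,0,0],"angular": [0,0,0]},
  {"fingers": 0,"linear": [0,0,0],"angular": [0,0,0]},
])

```text
clock: 4.6
ee_pos: [0.4802, -0.379, 0.2508]
tcp_rot: [3.141, -0.0, -3.066]
contact_force: [0.6, 0.2, 0.5]
finger_gap: 0.0854
grasp_force: 0.0
```

```bash
cat >> h.py <<'E'
def wray(s,px):
    K=np.array(s['mtx']);x=(px[0]-K[0,2]);y=(px[1]-K[1,2]);r=np.hypot(x,y);th=r/K[0,0];k=np.sin(th)/max(r,1e-9)
    return camR(s)@np.array([x*k,-y*k,-np.cos(th)])
def wplane(s,px,z):
    d=wray(s,px);c=np.array(s['xyz']);return c+d*(z-c[2])/d[2]
E
python3 - <<'E'
from h import *
s=snap('wrist','w1');print(s['xyz'],s['orientation'],s['mtx'][0])
print(robot.read_state()['ee_pos'],robot.read_state()['tcp_rot'])
for n,z in dict(pusher_grip=.13,pusher=.05,blade_edge=.018,rest_spot=.05,rest=0).items():
    for r in robot.pinpoint(n,'wrist'):
        px=np.array(r['location'])*[560,420];print(n,round(r['confidence'],2),px.round(),wplane(s,px,z).round(3))
E
```

```text
[ 0.39627574 -0.38602663  0.39418388] [-3.32502111e-01 -1.11026874e-03  1.64544565e+00] [325.1922621    0.         279.44248626]
[ 0.48014204 -0.37834677  0.25115874] [ 3.14112128e+00 -2.56125380e-04 -3.06549162e+00]
pusher_grip 0.67 [261. 206.] [ 0.481 -0.395  0.13 ]
pusher 0.85 [264. 184.] [ 0.482 -0.396  0.05 ]
```

View pics/w1.png

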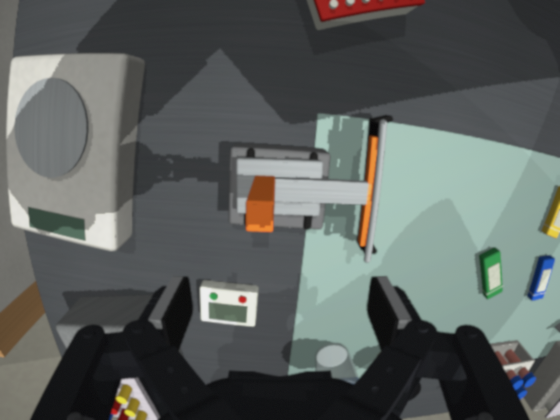

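```bash
python3 - <<'E'
from h import *
s=snap('wrist')
def ang(a,b,z): 
    d=(wplane(s,b,z)-wplane(s,a,z))[:2];print(z,wplane(s,a,z).round(3),wplane(s,b,z).round(3),np.degrees(np.arctan2(d[1],d[0])).round(1))
ang((388,122),(368,258),.078)  # rail: minus/plus 90
ang((376,136),(361,245),.07)
ang((276,179),(368,181),.075);ang((276,202),(364,204),.075)  # neck edges
ang((238,158),(320,160),.062)  # foot strip upper edge
ang((233,148),(326,150),.05); ang((233,148),(231,224),.05)
# post top corners
for p in((246,230),(273,231),(249,208),(274,208)): print(wplane(s,p,.155).round(3))
E
```

```text
0.078 [ 0.4   -0.276  0.078] [ 0.55  -0.274  0.078] 0.8
0.07 [ 0.416 -0.284  0.07 ] [ 0.538 -0.283  0.07 ] 0.9
0.075 [ 0.469 -0.383  0.075] [ 0.463 -0.288  0.075] 93.6
0.075 [ 0.494 -0.381  0.075] [ 0.489 -0.289  0.075] 93.2
0.062 [ 0.453 -0.424  0.062] [ 0.449 -0.339  0.062] 92.9
0.05 [ 0.444 -0.431  0.05 ] [ 0.439 -0.332  0.05 ] 93.1
0.05 [ 0.444 -0.431  0.05 ] [ 0.531 -0.43   0.05 ] 0.6
[ 0.494 -0.404  0.155]
[ 0.494 -0.383  0.155]
[ 0.476 -0.403  0.155]
[ 0.474 -0.383  0.155]
```

move_arm([
  {"fingers": 0,"linear": [-0.1,-1.5,0],"angular": [0,0,0.032]},
  {"fingers": 0,"linear": [0,0,2.5],"angular": [0,0,0]},
  {"fingers": 0,"linear": [0,0,2.5],"angular": [0,0,0]},
  {"fingers": 0,"linear": [0,0,2.5],"angular": [0,0,0]},
  {"fingers": 0,"linear": [0,0,2.5],"angular": [0,0,0]},
  {"fingers": 0,"linear": [0,0,2.0],"angular": [0,0,0]},
  {"fingers": 0,"linear": [0,0,2.0],"angular": [0,0,0]},
  {"fingers": 0,"linear": [0,0,0],"angular": [0,0,0]},
  {"fingers": 0.4,"linear": [0,0,0],"angular": [0,0,0]},
  {"fingers": 0.5,"linear": [0,0,0],"angular": [0,0,0]},
], squeeze=60)

```text
clock: 5.95
ee_pos: [0.4829, -0.394, 0.1126]
tcp_rot: [-3.14, 0.001, -3.097]
contact_force: [0.2, 0.4, 0.3]
finger_gap: 0.0587
grasp_force: 0.0
```

```bash
python3 - <<'E'
from h import *
t=robot.read_state();print(t['ee_pos'],t['tcp_rot'],t['contact_force'],t['finger_gap'],t['grasp_force'])
E
```

```text
[ 0.48287681 -0.39397689  0.11259579] [-3.14027719e+00  1.09767340e-03 -3.09724613e+00] [0.16038851 0.41608547 0.28246999] 0.05865120633742018 0.0
```

move_arm([
  {"fingers": 0.65,"linear": [0,0,0]},
  {"fingers": 0.7,"linear": [0,0,0]},
  {"fingers": 0.75,"linear": [0,0,0]},
  {"fingers": 0.8,"linear": [0,0,0]},
  {"fingers": 0.9,"linear": [0,0,0]},
  {"fingers": 1,"linear": [0,0,0]},
  {"fingers": 1,"linear": [0,0,0]},
], squeeze=80)

```text
invalid input
```

move_arm([
  {"fingers": 0.65,"linear": [0,0,0],"angular": [0,0,0]},
  {"fingers": 0.7,"linear": [0,0,0],"angular": [0,0,0]},
  {"fingers": 0.75,"linear": [0,0,0],"angular": [0,0,0]},
  {"fingers": 0.8,"linear": [0,0,0],"angular": [0,0,0]},
  {"fingers": 0.9,"linear": [0,0,0],"angular": [0,0,0]},
  {"fingers": 1,"linear": [0,0,0],"angular": [0,0,0]},
  {"fingers": 1,"linear": [0,0,0],"angular": [0,0,0]},
], squeeze=80)

```text
clock: 6.65
ee_pos: [0.4826, -0.3939, 0.1117]
tcp_rot: [-3.141, 0.0, -3.097]
contact_force: [-0.8, -1.6, 5.4]
finger_gap: 0.021
grasp_force: 78.0
```

move_arm([
  {"fingers": 1,"linear": [0,0,-0.5],"angular": [0,0,0]},
  {"fingers": 1,"linear": [0,0,-1],"angular": [0,0,0]},
  {"fingers": 1,"linear": [0,0,-1.5],"angular": [0,0,0]},
  {"fingers": 1,"linear": [0,0,-1],"angular": [0,0,0]},
  {"fingers": 1,"linear": [0,0,0],"angular": [0,0,0]},
], squeeze=80)

```text
clock: 7.15
ee_pos: [0.4829, -0.394, 0.1528]
tcp_rot: [-3.14, 0.001, -3.097]
contact_force: [0.5, -0.8, -3.8]
finger_gap: 0.021
grasp_force: 78.5
```

```bash
python3 - <<'E'
from m import *
s=snap('scene','s1')
cv2.imwrite('pics/s1c.png',cv2.resize(s['frame'][110:240,90:270],(720,520),interpolation=2)[:,:,::-1])
for n in('bin','flap'):
  for c in('top','scene'):
    s=snap(c)
    for r in robot.pinpoint('bin',c)[:1]:print(c,plane(s,np.array(r['location'])*[560,420],.003))
E
```

```text
top [0.56529926 0.27551717 0.003     ]
scene [0.57840071 0.27699917 0.003     ]
top [0.58110144 0.268945   0.003     ]
```

View pics/s1c.png

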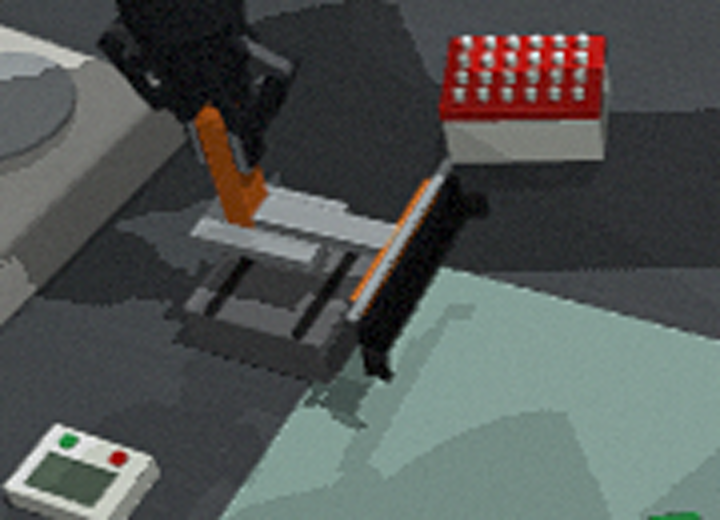

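The pusher is held level in the fingers, with its blade clear of the mat. Next I'll move behind the green mailer.

move_arm([
  {"fingers": 1,"linear": [0,0,0],"angular": [0,0,-0.075]},
  {"fingers": 1,"linear": [-2,2,0],"angular": [0,0,0]},
  {"fingers": 1,"linear": [-3,2.7,0],"angular": [0,0,0]},
  {"fingers": 1,"linear": [-3,2.7,0],"angular": [0,0,0]},
  {"fingers": 1,"linear": [-3,2.7,0],"angular": [0,0,0]},
  {"fingers": 1,"linear": [-3,2.7,0],"angular": [0,0,0]},
  {"fingers": 1,"linear": [-2.5,2.2,0],"angular": [0,0,0]},
  {"fingers": 1,"linear": [-2,2,0],"angular": [0,0,0]},
  {"fingers": 1,"linear": [0,0,2],"angular": [0,0,0]},
  {"fingers": 1,"linear": [0,0,2],"angular": [0,0,0]},
], squeeze=80)

```text
clock: 8.6
ee_pos: [0.6467, -0.202, 0.1108]
tcp_rot: [-3.141, 0.001, -3.021]
contact_force: [0.5, -0.2, -5.0]
finger_gap: 0.021
grasp_force: 79.2
```

```bash
python3 - <<'E'
from m import *
s=snap('wrist','w2');t=robot.read_state();print(t['ee_pos'],t['tcp_rot'],t['contact_force'],t['torque'])
E
```

```text
[ 0.64500232 -0.20177869  0.10709307] [ 3.13964469 -0.0034772  -3.02150754] [ 0.03230959 -0.29247152 -8.40894841] [-0.16699828  0.03799687  0.03255296]
```

View pics/w2.png

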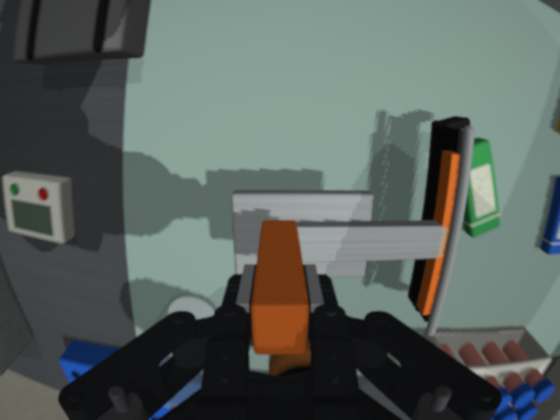

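move_arm([
  {"fingers": 1,"linear": [0.6,-0.3,0],"angular": [0,0,0]},
  {"fingers": 1,"linear": [0,0,0.5],"angular": [0,0,0]},
  {"fingers": 1,"linear": [0,0,0.5],"angular": [0,0,0]},
  {"fingers": 1,"linear": [0,0,0.3],"angular": [0,0,0]},
  {"fingers": 1,"linear": [0,0,0],"angular": [0,0,0]},
  {"fingers": 1,"linear": [0,0,0],"angular": [0,0,0]},
], squeeze=80)

```text
clock: 9.25
ee_pos: [0.6404, -0.2065, 0.0985]
tcp_rot: [-3.142, 0.0, -3.022]
contact_force: [0.4, -0.2, -4.2]
finger_gap: 0.021
grasp_force: 79.2
```

move_arm([
  {"fingers": 1,"linear": [0,0,0.2],"angular": [0,0,0]},
  {"fingers": 1,"linear": [0,0,0.2],"angular": [0,0,0]},
  {"fingers": 1,"linear": [0,0,0.2],"angular": [0,0,0]},
  {"fingers": 1,"linear": [0,0,0],"angular": [0,0,0]},
  {"fingers": 1,"linear": [0,0,0],"angular": [0,0,0]},
], squeeze=80)

```text
clock: 9.75
ee_pos: [0.6406, -0.2067, 0.0925]
tcp_rot: [-3.141, 0.001, -3.023]
contact_force: [0.4, -1.7, 1.0]
finger_gap: 0.0214
grasp_force: 79.9
```

move_arm([
  {"fingers": 1,"linear": [0,0.5,0],"angular": [0,0,0]},
  {"fingers": 1,"linear": [0,0.6,0],"angular": [0,0,0]},
  {"fingers": 1,"linear": [0,0.8,0],"angular": [0,0,0]},
  {"fingers": 1,"linear": [0,0.8,0],"angular": [0,0,0]},
  {"fingers": 1,"linear": [0,0.8,0],"angular": [0,0,0]},
  {"fingers": 1,"linear": [-0.2,0.8,0],"angular": [0,0,0]},
  {"fingers": 1,"linear": [-0.25,0.8,0],"angular": [0,0,0]},
  {"fingers": 1,"linear": [-0.25,0.8,0],"angular": [0,0,0]},
  {"fingers": 1,"linear": [-0.25,0.8,0],"angular": [0,0,0]},
  {"fingers": 1,"linear": [-0.25,0.8,0],"angular": [0,0,0]},
], squeeze=80)

```text
clock: 10.75
ee_pos: [0.6434, -0.1299, 0.0922]
tcp_rot: [3.142, -0.0, -3.022]
contact_force: [-1.2, -2.3, 1.5]
finger_gap: 0.021
grasp_force: 79.9
```

```bash
cat > l.py <<'E'
from m import *
import sys
B=np.array([577,275.]);U=np.array([.993,.119]);V=np.array([-.119,.993])
def uv(p): p=np.array(p)[:2]-B;return np.array([p@U,p@V]).round()
t=robot.read_state();f=uv(t['ee_pos'][:2]*1000)+[0,123];print('face uv',f,t['ee_pos'].round(4),t['contact_force'].round(1))
for c,b in(('top',(150,330,150,250)),('scene',(225,485,170,350))):
    s=snap(c,sys.argv[1]+c if len(sys.argv)>1 else None)
    for k,v in mailers(s,b).items():
        q=np.array([uv(p) for p in v[3]]);print(c,k,uv(v[0]),v[1],'u',q[:,0].min(),q[:,0].max(),'v',q[:,1].min(),q[:,1].max())
E
python3 l.py
```

```text
face uv [  18. -287.] [ 0.6434 -0.1299  0.0922] [-1.2 -2.3  1.5]
top blue [  14. -179.] [82. 33.] u -28.0 55.0 v -195.0 -163.0
top green [ -29. -267.] [14. 21.] u -37.0 -21.0 v -278.0 -257.0
top yellow [-110. -178.] [32. 80.] u -153.0 -66.0 v -205.0 -151.0
scene blue [ 156. -271.] [146.  73.] u 110.0 201.0 v -348.0 -194.0
scene green [   8. -268.] [90. 35.] u -37.0 54.0 v -286.0 -250.0
scene yellow [-104. -177.] [37. 92.] u -154.0 -55.0 v -209.0 -146.0
```

move_arm([
  {"fingers": 1,"linear": [-0.25,0.9,0],"angular": [0,0,0]},
  {"fingers": 1,"linear": [-0.25,0.9,0],"angular": [0,0,0]},
  {"fingers": 1,"linear": [-0.25,0.9,0],"angular": [0,0,0]},
  {"fingers": 1,"linear": [-0.25,0.9,0],"angular": [0,0,0]},
  {"fingers": 1,"linear": [-0.25,0.9,0],"angular": [0,0,0]},
  {"fingers": 1,"linear": [-0.25,0.9,0],"angular": [0,0,0]},
  {"fingers": 1,"linear": [-0.2,0.9,0],"angular": [0,0,0]},
  {"fingers": 1,"linear": [0,0.9,0],"angular": [0,0,0]},
  {"fingers": 1,"linear": [0,0.9,0],"angular": [0,0,0]},
  {"fingers": 1,"linear": [0,0.9,0],"angular": [0,0,0]},
], squeeze=80)

```text
clock: 11.85
ee_pos: [0.6495, -0.0386, 0.0924]
tcp_rot: [-3.141, 0.0, -3.023]
contact_force: [0.8, -2.3, 0.6]
finger_gap: 0.021
grasp_force: 79.9
```

```bash
python3 l.py|grep -v "top green"
```

```text
face uv [  35. -197.] [ 0.6495 -0.0386  0.0924] [ 0.8 -2.3  0.6]
top blue [  16. -147.] [81. 32.] u -25.0 57.0 v -163.0 -130.0
scene blue [ 156. -271.] [146.  73.] u 110.0 201.0 v -348.0 -194.0
scene green [  25. -178.] [90. 35.] u -20.0 70.0 v -196.0 -161.0
scene yellow [-104. -177.] [37. 92.] u -154.0 -55.0 v -209.0 -146.0
```

move_arm([
  {"fingers": 1,"linear": [0,0.9,0],"angular": [0,0,0]},
  {"fingers": 1,"linear": [0,0.9,0],"angular": [0,0,0]},
  {"fingers": 1,"linear": [0,0.9,0],"angular": [0,0,0]},
  {"fingers": 1,"linear": [0,0.9,0],"angular": [0,0,0]},
  {"fingers": 1,"linear": [0,0.9,0],"angular": [0,0,0]},
  {"fingers": 1,"linear": [0,0.9,0],"angular": [0,0,0]},
  {"fingers": 1,"linear": [0.2,0.9,0],"angular": [0,0,0]},
  {"fingers": 1,"linear": [0.2,0.9,0],"angular": [0,0,0]},
  {"fingers": 1,"linear": [0.2,0.9,0],"angular": [0,0,0]},
  {"fingers": 1,"linear": [0.2,0.9,0],"angular": [0,0,0]},
], squeeze=80)

```text
clock: 12.95
ee_pos: [0.6306, 0.0499, 0.0923]
tcp_rot: [-3.142, 0.0, -3.022]
contact_force: [1.7, -2.8, 0.1]
finger_gap: 0.0216
grasp_force: 79.9
```

```bash
python3 l.py p3|grep -v "top green"
```

```text
face uv [  26. -107.] [0.6306 0.0499 0.0923] [ 1.7 -2.8  0.1]
top blue [ 31. -58.] [32. 31.] u 15.0 48.0 v -75.0 -41.0
scene blue [ 156. -271.] [146.  73.] u 111.0 201.0 v -348.0 -194.0
scene green [ 17. -89.] [90. 34.] u -29.0 61.0 v -105.0 -71.0
scene yellow [-104. -178.] [37. 92.] u -154.0 -55.0 v -209.0 -146.0
```

View pics/p3scene.png

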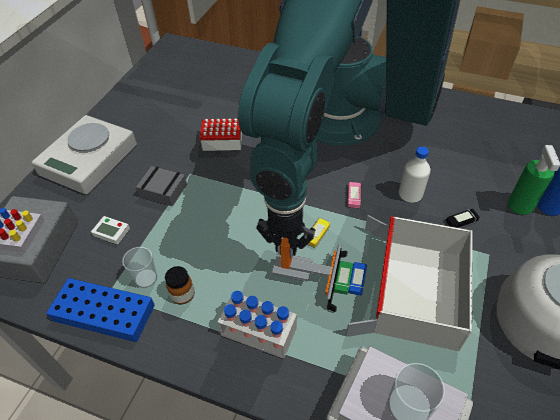

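Green (343,276) and blue (357,278) sit flush on the blade, heading for the mouth, and yellow (318,233) is undisturbed.

move_arm([
  {"fingers": 1,"linear": [0.1,0.9,0],"angular": [0,0,0]},
  {"fingers": 1,"linear": [0.1,0.9,0],"angular": [0,0,0]},
  {"fingers": 1,"linear": [0,0.9,0],"angular": [0,0,0]},
  {"fingers": 1,"linear": [0,0.9,0],"angular": [0,0,0]},
  {"fingers": 1,"linear": [0,0.8,0],"angular": [0,0,0]},
  {"fingers": 1,"linear": [0,0.8,0],"angular": [0,0,0]},
  {"fingers": 1,"linear": [0,0.8,0],"angular": [0,0,0]},
  {"fingers": 1,"linear": [0,0.8,0],"angular": [0,0,0]},
  {"fingers": 1,"linear": [0,0.8,0],"angular": [0,0,0]},
  {"fingers": 1,"linear": [0,0.8,0],"angular": [0,0,0]},
], squeeze=80)

```text
clock: 14.05
ee_pos: [0.6188, 0.1329, 0.0923]
tcp_rot: [-3.141, -0.0, -3.022]
contact_force: [0.2, -3.6, 1.5]
finger_gap: 0.0211
grasp_force: 79.9
```

move_arm([
  {"fingers": 1,"linear": [0,0.8,0],"angular": [0,0,0]},
  {"fingers": 1,"linear": [0,0.8,0],"angular": [0,0,0]},
  {"fingers": 1,"linear": [0,0.8,0],"angular": [0,0,0]},
  {"fingers": 1,"linear": [0,0.8,0],"angular": [0,0,0]},
  {"fingers": 1,"linear": [0,0.8,0],"angular": [0,0,0]},
  {"fingers": 1,"linear": [0,0.8,0],"angular": [0,0,0]},
  {"fingers": 1,"linear": [0,0.8,0],"angular": [0,0,0]},
  {"fingers": 1,"linear": [0,0.8,0],"angular": [0,0,0]},
  {"fingers": 1,"linear": [0,0.8,0],"angular": [0,0,0]},
], squeeze=80)

```text
clock: 14.95
ee_pos: [0.6101, 0.2044, 0.0922]
tcp_rot: [-3.142, -0.0, -3.022]
contact_force: [1.1, -4.5, 0.4]
finger_gap: 0.0213
grasp_force: 79.9
```

```bash
python3 l.py p4; python3 -c "
import cv2
a=cv2.imread('pics/p4top.png')[140:250,130:270];b=cv2.imread('pics/p4scene.png')[200:350,240:480]
cv2.imwrite('pics/p4.png',cv2.vconcat([cv2.resize(a,(480,290)),cv2.resize(b,(480,300))]))"
```

```text
face uv [25. 49.] [0.6101 0.2044 0.0922] [ 1.1 -4.5  0.4]
top yellow [-110. -179.] [30. 80.] u -153.0 -68.0 v -206.0 -152.0
scene blue [ 156. -271.] [146.  73.] u 110.0 201.0 v -348.0 -194.0
scene green [15. 78.] [89. 10.] u -30.0 60.0 v 72.0 83.0
scene yellow [-104. -177.] [37. 92.] u -154.0 -55.0 v -209.0 -146.0
```

View pics/p4.png

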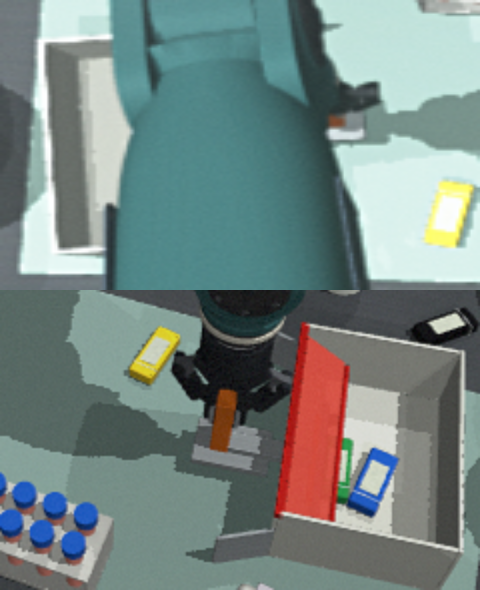

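Both mailers are well inside the bin beyond the red flap. Next I'll withdraw, lift, and move behind the yellow mailer.

move_arm([
  {"fingers": 1,"linear": [0,-1,0],"angular": [0,0,0]},
  {"fingers": 1,"linear": [0,-1.5,0],"angular": [0,0,0]},
  {"fingers": 1,"linear": [0,-2,0],"angular": [0,0,0]},
  {"fingers": 1,"linear": [0,-2,0],"angular": [0,0,0]},
  {"fingers": 1,"linear": [0,-2.5,0],"angular": [0,0,0]},
  {"fingers": 1,"linear": [0,-3,0],"angular": [0,0,0]},
  {"fingers": 1,"linear": [0,-3,0],"angular": [0,0,0]},
  {"fingers": 1,"linear": [0,0,-1.5],"angular": [0,0,0]},
  {"fingers": 1,"linear": [0,0,-1.5],"angular": [0,0,0]},
  {"fingers": 1,"linear": [0,0,-1.5],"angular": [0,0,0]},
], squeeze=80)

```text
clock: 16.05
ee_pos: [0.6276, 0.053, 0.1373]
tcp_rot: [-3.141, -0.001, -3.024]
contact_force: [0.1, -0.1, -3.4]
finger_gap: 0.021
grasp_force: 79.6
```

move_arm([
  {"fingers": 1,"linear": [2,-2.5,0],"angular": [0,0,0]},
  {"fingers": 1,"linear": [2.5,-2.5,0],"angular": [0,0,0]},
  {"fingers": 1,"linear": [2.5,-2.5,0],"angular": [0,0,0]},
  {"fingers": 1,"linear": [2,-2.5,0],"angular": [0,0,0]},
  {"fingers": 1,"linear": [2,-2,0],"angular": [0,0,0]},
  {"fingers": 1,"linear": [0,-1,0],"angular": [0,0,0]},
  {"fingers": 1,"linear": [0,0,0],"angular": [0,0,0]},
], squeeze=80)

```text
clock: 16.75
ee_pos: [0.5342, -0.0892, 0.1372]
tcp_rot: [-3.141, -0.0, -3.025]
contact_force: [0.4, -0.0, -3.1]
finger_gap: 0.0214
grasp_force: 79.7
```

```bash
python3 l.py p5|grep -v green; python3 -c "
import cv2
b=cv2.imread('pics/p5scene.png')[170:350,140:480]
cv2.imwrite('pics/p5.png',cv2.resize(b,(760,402)))"
```

```text
face uv [ -86. -234.] [ 0.5342 -0.0892  0.1372] [ 0.4 -0.  -3.1]
top blue [ 17. 110.] [31. 78.] u -24.0 59.0 v 84.0 136.0
top yellow [-110. -178.] [32. 80.] u -153.0 -66.0 v -205.0 -152.0
scene blue [ 156. -271.] [146.  73.] u 110.0 201.0 v -348.0 -194.0
scene yellow [-104. -177.] [37. 92.] u -154.0 -55.0 v -209.0 -146.0
```

View pics/p5.png

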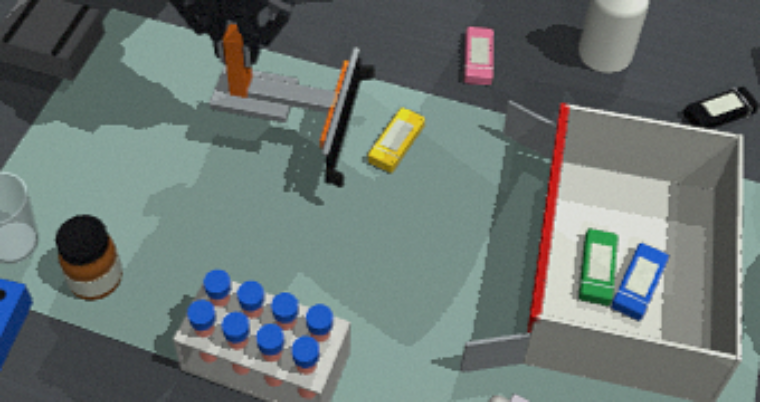

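The flap hangs shut with green and blue inside. The raised blade is now behind yellow at (398,140) in the crop.

move_arm([
  {"fingers": 1,"linear": [0,0,1.5],"angular": [0,0,0]},
  {"fingers": 1,"linear": [0,0,1.5],"angular": [0,0,0]},
  {"fingers": 1,"linear": [0,0,0.6],"angular": [0,0,0]},
  {"fingers": 1,"linear": [0,0,0.3],"angular": [0,0,0]},
  {"fingers": 1,"linear": [0,0,0.3],"angular": [0,0,0]},
  {"fingers": 1,"linear": [0,0,0.3],"angular": [0,0,0]},
  {"fingers": 1,"linear": [0,0,0],"angular": [0,0,0]},
  {"fingers": 1,"linear": [0,0.4,0],"angular": [0,0,0]},
  {"fingers": 1,"linear": [0,0.6,0],"angular": [0,0,0]},
  {"fingers": 1,"linear": [0,0.8,0],"angular": [0,0,0]},
], squeeze=80)

```text
clock: 17.85
ee_pos: [0.5326, -0.0693, 0.0927]
tcp_rot: [-3.141, 0.001, -3.023]
contact_force: [0.3, -2.1, 0.6]
finger_gap: 0.021
grasp_force: 80.3
```

move_arm([
  {"fingers": 1,"linear": [0,0.8,0],"angular": [0,0,0]},
  {"fingers": 1,"linear": [0,0.8,0],"angular": [0,0,0]},
  {"fingers": 1,"linear": [0,0.8,0],"angular": [0,0,0]},
  {"fingers": 1,"linear": [-0.2,0.9,0],"angular": [0,0,0]},
  {"fingers": 1,"linear": [-0.3,0.9,0],"angular": [0,0,0]},
  {"fingers": 1,"linear": [-0.3,0.9,0],"angular": [0,0,0]},
  {"fingers": 1,"linear": [-0.3,0.9,0],"angular": [0,0,0]},
  {"fingers": 1,"linear": [-0.3,0.9,0],"angular": [0,0,0]},
  {"fingers": 1,"linear": [-0.3,0.9,0],"angular": [0,0,0]},
  {"fingers": 1,"linear": [-0.3,0.9,0],"angular": [0,0,0]},
], squeeze=80)

```text
clock: 18.85
ee_pos: [0.5419, 0.0202, 0.0923]
tcp_rot: [3.142, -0.0, -3.022]
contact_force: [-2.0, -3.7, 0.2]
finger_gap: 0.0214
grasp_force: 80.4
```

```bash
python3 l.py p6|grep -v green
```

```text
face uv [ -65. -126.] [0.5419 0.0202 0.0923] [-2.  -3.7  0.2]
top blue [ 17. 110.] [31. 78.] u -24.0 59.0 v 84.0 136.0
top yellow [ -62. -104.] [12. 24.] u -72.0 -51.0 v -118.0 -91.0
scene blue [ 156. -271.] [146.  73.] u 110.0 201.0 v -348.0 -194.0
scene yellow [ -89. -107.] [93. 34.] u -136.0 -43.0 v -125.0 -91.0
```

move_arm([
  {"fingers": 1,"linear": [-0.35,0.9,0],"angular": [0,0,0]},
  {"fingers": 1,"linear": [-0.35,0.9,0],"angular": [0,0,0]},
  {"fingers": 1,"linear": [-0.35,0.9,0],"angular": [0,0,0]},
  {"fingers": 1,"linear": [-0.35,0.9,0],"angular": [0,0,0]},
  {"fingers": 1,"linear": [-0.35,0.9,0],"angular": [0,0,0]},
  {"fingers": 1,"linear": [-0.35,0.9,0],"angular": [0,0,0]},
  {"fingers": 1,"linear": [-0.35,0.9,0],"angular": [0,0,0]},
  {"fingers": 1,"linear": [-0.35,0.9,0],"angular": [0,0,0]},
  {"fingers": 1,"linear": [-0.2,0.8,0],"angular": [0,0,0]},
  {"fingers": 1,"linear": [0,0.8,0],"angular": [0,0,0]},
], squeeze=80)

```text
clock: 19.95
ee_pos: [0.5615, 0.1109, 0.0923]
tcp_rot: [-3.141, 0.001, -3.023]
contact_force: [0.5, -3.0, 0.8]
finger_gap: 0.021
grasp_force: 80.4
```

```bash
python3 l.py p7|grep -v green
```

```text
face uv [-35. -38.] [0.5615 0.1109 0.0923] [ 0.5 -3.   0.8]
top blue [ 17. 110.] [31. 78.] u -25.0 59.0 v 84.0 136.0
scene blue [ 156. -271.] [146.  73.] u 110.0 201.0 v -348.0 -194.0
scene yellow [-60. -20.] [92. 33.] u -106.0 -13.0 v -36.0 -3.0
```

Yellow is entering the mouth flush on the blade. I'll push it on to about 50 mm inside.

move_arm([
  {"fingers": 1,"linear": [0,0.8,0],"angular": [0,0,0]},
  {"fingers": 1,"linear": [0,0.8,0],"angular": [0,0,0]},
  {"fingers": 1,"linear": [0,0.8,0],"angular": [0,0,0]},
  {"fingers": 1,"linear": [0,0.8,0],"angular": [0,0,0]},
  {"fingers": 1,"linear": [0,0.8,0],"angular": [0,0,0]},
  {"fingers": 1,"linear": [0,0.8,0],"angular": [0,0,0]},
  {"fingers": 1,"linear": [0,0.8,0],"angular": [0,0,0]},
  {"fingers": 1,"linear": [0,0.8,0],"angular": [0,0,0]},
  {"fingers": 1,"linear": [0,0.8,0],"angular": [0,0,0]},
  {"fingers": 1,"linear": [0,0.8,0],"angular": [0,0,0]},
], squeeze=80)

```text
clock: 21.05
ee_pos: [0.5514, 0.1903, 0.0922]
tcp_rot: [-3.141, -0.0, -3.022]
contact_force: [0.3, -4.1, 1.1]
finger_gap: 0.0212
grasp_force: 80.4
```

move_arm([
  {"fingers": 1,"linear": [0,0.8,0],"angular": [0,0,0]},
  {"fingers": 1,"linear": [0,0.4,0],"angular": [0,0,0]},
  {"fingers": 1,"linear": [0,0,0],"angular": [0,0,0]},
  {"fingers": 1,"linear": [0,-1,0],"angular": [0,0,0]},
  {"fingers": 1,"linear": [0,-1.5,0],"angular": [0,0,0]},
  {"fingers": 1,"linear": [0,-2,0],"angular": [0,0,0]},
  {"fingers": 1,"linear": [0,-2.5,0],"angular": [0,0,0]},
  {"fingers": 1,"linear": [0,-3,0],"angular": [0,0,0]},
  {"fingers": 1,"linear": [0,-3,0],"angular": [0,0,0]},
  {"fingers": 1,"linear": [0,-3,0],"angular": [0,0,0]},
], squeeze=80)

```text
clock: 22.05
ee_pos: [0.5689, 0.0409, 0.0923]
tcp_rot: [3.14, -0.0, -3.023]
contact_force: [-0.0, 2.2, 0.6]
finger_gap: 0.021
grasp_force: 80.5
```

move_arm([
  {"fingers": 1,"linear": [0,-2,-1.5],"angular": [0,0,0]},
  {"fingers": 1,"linear": [0,-2,-2],"angular": [0,0,0]},
  {"fingers": 1,"linear": [0,-3,-2],"angular": [0,0,0]},
  {"fingers": 1,"linear": [0,-3.5,-1],"angular": [0,0,0]},
  {"fingers": 1,"linear": [0,-3.5,0],"angular": [0,0,0]},
  {"fingers": 1,"linear": [0,-3.5,0],"angular": [0,0,0]},
  {"fingers": 1,"linear": [0,-3,0],"angular": [0,0,0.075]},
], squeeze=80)

```text
clock: 22.75
ee_pos: [0.5926, -0.1639, 0.1569]
tcp_rot: [-3.141, -0.001, -3.099]
contact_force: [0.7, 0.5, -4.2]
finger_gap: 0.021
grasp_force: 79.8
```

```bash
python3 l.py p8; python3 -c "
import cv2
b=cv2.imread('pics/p8scene.png')[130:350,90:490]
cv2.imwrite('pics/p8.png',cv2.resize(b,(780,429)))"
```

```text
face uv [ -37. -315.] [ 0.5926 -0.1639  0.1569] [ 0.7  0.5 -4.2]
top blue [ 15. 123.] [78. 28.] u -25.0 54.0 v 106.0 140.0
top green [45. 88.] [ 4. 25.] u 42.0 48.0 v 75.0 100.0
top yellow [-84.  71.] [0. 0.] u -84.0 -84.0 v 71.0 71.0
scene blue [ 156. -271.] [146.  73.] u 110.0 201.0 v -348.0 -194.0
scene green [14. 89.] [89. 34.] u -32.0 60.0 v 68.0 110.0
scene yellow [-41.  68.] [9. 0.] u -45.0 -37.0 v 68.0 69.0
```

View pics/p8.png

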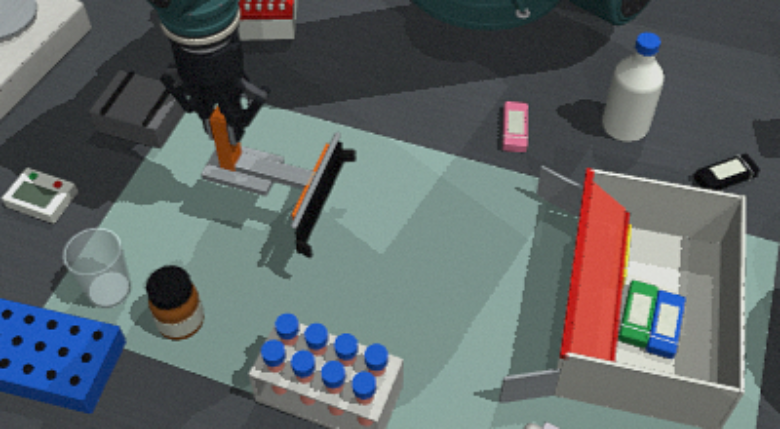

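Yellow is inside, but the flap still looks open with a yellow strip at its edge (628,245). I'll check whether it is still swinging or propped.

move_arm([
  {"fingers": 1,"linear": [0,0,0],"angular": [0,0,0]},
  {"fingers": 1,"linear": [0,0,0],"angular": [0,0,0]},
  {"fingers": 1,"linear": [0,0,0],"angular": [0,0,0]},
  {"fingers": 1,"linear": [0,0,0],"angular": [0,0,0]},
], squeeze=80)

```text
clock: 23.25
ee_pos: [0.5935, -0.1601, 0.1574]
tcp_rot: [-3.142, 0.0, -3.096]
contact_force: [-0.3, 0.7, -4.1]
finger_gap: 0.0214
grasp_force: 80.3
```

```bash
python3 l.py p9; python3 -c "
import cv2
a=cv2.imread('pics/p9top.png')[140:250,130:270];b=cv2.imread('pics/p9scene.png')[200:350,350:490]
cv2.imwrite('pics/p9.png',cv2.hconcat([cv2.resize(a,(440,400),interpolation=2),cv2.resize(b,(360,400),interpolation=2)]))"
```

```text
face uv [ -35. -311.] [ 0.5935 -0.1601  0.1574] [-0.3  0.7 -4.1]
top blue [ 15. 123.] [78. 28.] u -25.0 54.0 v 106.0 140.0
top green [45. 88.] [ 4. 25.] u 42.0 48.0 v 75.0 100.0
top yellow [-84.  71.] [0. 0.] u -84.0 -84.0 v 71.0 71.0
scene blue [ 156. -271.] [146.  73.] u 110.0 201.0 v -348.0 -194.0
scene green [14. 89.] [89. 34.] u -32.0 59.0 v 68.0 110.0
scene yellow [-85.  70.] [66.  3.] u -118.0 -52.0 v 68.0 71.0
```

View pics/p9.png

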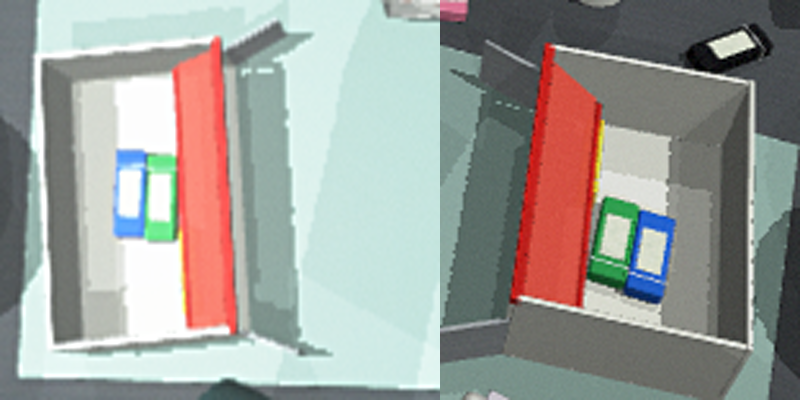

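The flap rests on the rear edge of yellow, which is only about 35 mm in. I'll go back in and push roughly 20 mm deeper.

move_arm([
  {"fingers": 1,"linear": [0,0,0],"angular": [0,0,-0.075]},
  {"fingers": 1,"linear": [0,2.5,0],"angular": [0,0,0]},
  {"fingers": 1,"linear": [0,4,0],"angular": [0,0,0]},
  {"fingers": 1,"linear": [0,4,0.5],"angular": [0,0,0]},
  {"fingers": 1,"linear": [0,4,1.5],"angular": [0,0,0]},
  {"fingers": 1,"linear": [0,4,1.5],"angular": [0,0,0]},
  {"fingers": 1,"linear": [0,3,1.5],"angular": [0,0,0]},
  {"fingers": 1,"linear": [0,0.5,0.5],"angular": [0,0,0]},
  {"fingers": 1,"linear": [0,0,0.5],"angular": [0,0,0]},
  {"fingers": 1,"linear": [0,0,0.5],"angular": [0,0,0]},
], squeeze=80)

```text
clock: 24.35
ee_pos: [0.5677, 0.0574, 0.0924]
tcp_rot: [3.141, 0.001, -3.022]
contact_force: [-1.6, 2.3, 1.3]
finger_gap: 0.0212
grasp_force: 81.2
```

```bash
python3 l.py|head -1
```

```text
face uv [-35. -92.] [0.5677 0.0574 0.0924] [-1.6  2.3  1.3]
```

move_arm([
  {"fingers": 1,"linear": [0,0.7,0],"angular": [0,0,0]},
  {"fingers": 1,"linear": [0,1.1,0],"angular": [0,0,0]},
  {"fingers": 1,"linear": [0,1.1,0],"angular": [0,0,0]},
  {"fingers": 1,"linear": [0,1.1,0],"angular": [0,0,0]},
  {"fingers": 1,"linear": [0,1.1,0],"angular": [0,0,0]},
  {"fingers": 1,"linear": [0,1.1,0],"angular": [0,0,0]},
  {"fingers": 1,"linear": [0,1.1,0],"angular": [0,0,0]},
  {"fingers": 1,"linear": [0,1,0],"angular": [0,0,0]},
  {"fingers": 1,"linear": [0,1,0],"angular": [0,0,0]},
  {"fingers": 1,"linear": [0,0.9,0],"angular": [0,0,0]},
], squeeze=80)

```text
clock: 25.45
ee_pos: [0.5551, 0.1598, 0.0923]
tcp_rot: [-3.142, -0.0, -3.022]
contact_force: [0.3, -3.0, 0.4]
finger_gap: 0.0214
grasp_force: 81.3
```

move_arm([
  {"fingers": 1,"linear": [0,0.8,0],"angular": [0,0,0]},
  {"fingers": 1,"linear": [0,0.8,0],"angular": [0,0,0]},
  {"fingers": 1,"linear": [0,0.8,0],"angular": [0,0,0]},
  {"fingers": 1,"linear": [0,0.8,0],"angular": [0,0,0]},
  {"fingers": 1,"linear": [0,0.7,0],"angular": [0,0,0]},
  {"fingers": 1,"linear": [0,0.7,0],"angular": [0,0,0]},
  {"fingers": 1,"linear": [0,0.7,0],"angular": [0,0,0]},
  {"fingers": 1,"linear": [0,0.6,0],"angular": [0,0,0]},
  {"fingers": 1,"linear": [0,0.5,0],"angular": [0,0,0]},
  {"fingers": 1,"linear": [0,0,0],"angular": [0,0,0]},
], squeeze=80)

```text
clock: 26.45
ee_pos: [0.5476, 0.2233, 0.0922]
tcp_rot: [3.141, 0.0, -3.022]
contact_force: [0.4, 0.2, -0.4]
finger_gap: 0.021
grasp_force: 81.1
```

```bash
python3 l.py p10; python3 - <<'E'
from h import *
s=snap('wrist','w10')
E
```

```text
face uv [-35.  75.] [0.5476 0.2233 0.0922] [ 0.4  0.2 -0.4]
scene blue [ 156. -271.] [146.  73.] u 110.0 201.0 v -348.0 -194.0
scene green [ 13. 108.] [89. 34.] u -32.0 58.0 v 89.0 127.0
scene yellow [-67.  89.] [105.  11.] u -119.0 -14.0 v 82.0 96.0
```

move_arm([
  {"fingers": 1,"linear": [0,-0.5,0],"angular": [0,0,0]},
  {"fingers": 1,"linear": [0,-0.8,0],"angular": [0,0,0]},
  {"fingers": 1,"linear": [0,-1.2,0],"angular": [0,0,0]},
  {"fingers": 1,"linear": [0,-1.5,0],"angular": [0,0,0]},
  {"fingers": 1,"linear": [0,-1.5,0],"angular": [0,0,0]},
  {"fingers": 1,"linear": [0,-2,0],"angular": [0,0,0]},
  {"fingers": 1,"linear": [0,-2.5,0],"angular": [0,0,0]},
  {"fingers": 1,"linear": [0,-3,0],"angular": [0,0,0]},
  {"fingers": 1,"linear": [0,-3,0],"angular": [0,0,0]},
  {"fingers": 1,"linear": [0,-3,0],"angular": [0,0,0]},
], squeeze=80)

```text
clock: 27.6
ee_pos: [0.5699, 0.0317, 0.0923]
tcp_rot: [3.141, -0.0, -3.023]
contact_force: [-0.3, 2.8, 0.1]
finger_gap: 0.0209
grasp_force: 81.3
```

move_arm([
  {"fingers": 1,"linear": [0,-2,-1.5],"angular": [0,0,0]},
  {"fingers": 1,"linear": [0,-2,-2],"angular": [0,0,0]},
  {"fingers": 1,"linear": [0,-3,-2],"angular": [0,0,0]},
  {"fingers": 1,"linear": [0,-3.5,-1],"angular": [0,0,0]},
  {"fingers": 1,"linear": [0,-3.5,0],"angular": [0,0,0]},
  {"fingers": 1,"linear": [0,-3.5,0],"angular": [0,0,0]},
  {"fingers": 1,"linear": [0,0,0],"angular": [0,0,0]},
  {"fingers": 1,"linear": [0,0,0],"angular": [0,0,0]},
], squeeze=80)

```text
clock: 28.4
ee_pos: [0.5901, -0.1418, 0.1567]
tcp_rot: [-3.141, -0.002, -3.025]
contact_force: [-0.9, 0.7, -5.1]
finger_gap: 0.021
grasp_force: 80.9
```

```bash
python3 l.py p11; python3 - <<'E'
import cv2
for n in('p5','p9','p11'):
    for c,b in(('scene',(372,480,215,330)),('top',(140,215,145,240))):
        H=cv2.cvtColor(cv2.imread(f'pics/{n}{c}.png'),cv2.COLOR_BGR2HSV)[b[2]:b[3],b[0]:b[1]]
        print(n,c,'red',((cv2.inRange(H,(0,130,80),(6,255,255))|cv2.inRange(H,(174,130,80),(179,255,255)))>0).sum())
E
```

```text
face uv [ -37. -292.] [ 0.5901 -0.1418  0.1567] [-0.9  0.7 -5.1]
top blue [-12. 142.] [28. 28.] u -27.0 2.0 v 128.0 157.0
top green [ 43. 108.] [ 4. 28.] u 40.0 47.0 v 94.0 122.0
top yellow [-85.  85.] [38. 14.] u -104.0 -66.0 v 76.0 93.0
scene blue [ 156. -271.] [146.  73.] u 110.0 201.0 v -348.0 -194.0
scene green [ 13. 108.] [89. 34.] u -32.0 58.0 v 89.0 127.0
scene yellow [-66.  86.] [104.  19.] u -119.0 -14.0 v 74.0 96.0
p5 scene red 458
p5 top red 214
p9 scene red 2254
p9 top red 1069
p11 scene red 460
p11 top red 206
```

The red area matches the shut-flap picture (460 vs 458 px), and all three mailers are deep inside. Next I'll return the pusher to its rest.

move_arm([
  {"fingers": 1,"linear": [0,0,0],"angular": [0,0,0.074]},
  {"fingers": 1,"linear": [1,-2,0],"angular": [0,0,0]},
  {"fingers": 1,"linear": [1.6,-3,0],"angular": [0,0,0]},
  {"fingers": 1,"linear": [1.6,-3.5,0],"angular": [0,0,0]},
  {"fingers": 1,"linear": [1.6,-3.5,0],"angular": [0,0,0]},
  {"fingers": 1,"linear": [1.6,-3.5,0],"angular": [0,0,0]},
  {"fingers": 1,"linear": [1.6,-3.5,0],"angular": [0,0,0]},
  {"fingers": 1,"linear": [1.6,-3,0],"angular": [0,0,0]},
  {"fingers": 1,"linear": [1.2,-2.5,0],"angular": [0,0,0]},
  {"fingers": 1,"linear": [0,0,0],"angular": [0,0,0]},
], squeeze=80)

```text
clock: 29.5
ee_pos: [0.483, -0.3922, 0.1571]
tcp_rot: [-3.141, -0.001, -3.098]
contact_force: [0.2, 0.6, -3.6]
finger_gap: 0.0211
grasp_force: 81.0
```

move_arm([
  {"fingers": 1,"linear": [0,0,0],"angular": [0,0,0]},
  {"fingers": 1,"linear": [0,0,0],"angular": [0,0,0]},
], squeeze=80)

```text
clock: 29.7
ee_pos: [0.4846, -0.3889, 0.1573]
tcp_rot: [3.141, -0.0, -3.095]
contact_force: [0.4, 0.2, -4.1]
finger_gap: 0.0209
grasp_force: 81.0
```

```bash
python3 - <<'E'
from h import *
t=robot.read_state();p=t['ee_pos'];d=np.array([.4826,-.3939,.1117])-p;y=t['tcp_rot'][2]
print(p,t['tcp_rot'],'tool cm',100*np.array([d[0]*np.cos(y)+d[1]*np.sin(y),d[0]*np.sin(y)-d[1]*np.cos(y),-d[2]]))
E
```

```text
[ 0.48457186 -0.38888133  0.15731305] [ 3.14132611e+00 -1.34491319e-04 -3.09517709e+00] tool cm [ 0.22025958 -0.49217696  4.56130502]
```

move_arm([
  {"fingers": 1,"linear": [0.2,-0.5,0.5],"angular": [0,0,0]},
  {"fingers": 1,"linear": [0,0,1],"angular": [0,0,0]},
  {"fingers": 1,"linear": [0,0,1],"angular": [0,0,0]},
  {"fingers": 1,"linear": [0,0,0.8],"angular": [0,0,0]},
  {"fingers": 1,"linear": [0,0,0.5],"angular": [0,0,0]},
  {"fingers": 1,"linear": [0,0,0.3],"angular": [0,0,0]},
  {"fingers": 1,"linear": [0,0,0.3],"angular": [0,0,0]},
  {"fingers": 1,"linear": [0,0,0.1],"angular": [0,0,0]},
  {"fingers": 1,"linear": [0,0,0],"angular": [0,0,0]},
  {"fingers": 1,"linear": [0,0,0],"angular": [0,0,0]},
], squeeze=80)

```text
clock: 30.7
ee_pos: [0.4825, -0.3952, 0.1125]
tcp_rot: [-3.141, 0.0, -3.096]
contact_force: [-0.3, -0.2, -4.1]
finger_gap: 0.0211
grasp_force: 81.0
```

move_arm([
  {"fingers": 1,"linear": [0,0.1,0.1],"angular": [0,0,0]},
  {"fingers": 1,"linear": [0,0,0.05],"angular": [0,0,0]},
  {"fingers": 1,"linear": [0,0,0],"angular": [0,0,0]},
  {"fingers": 1,"linear": [0,0,0],"angular": [0,0,0]},
], squeeze=80)

```text
clock: 31.1
ee_pos: [0.4827, -0.3946, 0.1117]
tcp_rot: [-3.14, 0.001, -3.096]
contact_force: [-1.3, -2.2, 5.7]
finger_gap: 0.0212
grasp_force: 82.3
```

It is seated, with the same force reading as at the grasp. Now I'll release.

move_arm([
  {"fingers": 0.9,"linear": [0,0,0],"angular": [0,0,0]},
  {"fingers": 0.75,"linear": [0,0,0],"angular": [0,0,0]},
  {"fingers": 0.6,"linear": [0,0,0],"angular": [0,0,0]},
  {"fingers": 0.3,"linear": [0,0,0],"angular": [0,0,0]},
  {"fingers": 0,"linear": [0,0,0],"angular": [0,0,0]},
  {"fingers": 0,"linear": [0,0,0],"angular": [0,0,0]},
  {"fingers": 0,"linear": [0,0,0],"angular": [0,0,0]},
  {"fingers": 0,"linear": [0,0,0],"angular": [0,0,0]},
], squeeze=20)

```text
clock: 31.9
ee_pos: [0.4824, -0.3941, 0.1108]
tcp_rot: [3.142, 0.0, -3.096]
contact_force: [0.3, 0.1, -0.2]
finger_gap: 0.0856
grasp_force: 0.0
```

move_arm([
  {"fingers": 0,"linear": [0,0,-1],"angular": [0,0,0]},
  {"fingers": 0,"linear": [0,0,-2],"angular": [0,0,0]},
  {"fingers": 0,"linear": [0,0,-3],"angular": [0,0,0]},
  {"fingers": 0,"linear": [0,0,-3],"angular": [0,0,0]},
  {"fingers": 0,"linear": [0,0,-3],"angular": [0,0,0]},
  {"fingers": 0,"linear": [0,1.5,-2],"angular": [0,0,-0.03]},
  {"fingers": 0,"linear": [0,0,0],"angular": [0,0,0]},
  {"fingers": 0,"linear": [0,0,0],"angular": [0,0,0]},
], squeeze=20)

```text
clock: 32.7
ee_pos: [0.4818, -0.3792, 0.2511]
tcp_rot: [-3.141, 0.001, -3.067]
contact_force: [1.0, -1.4, -1.2]
finger_gap: 0.085
grasp_force: 0.0
```

```bash
python3 - <<'E'
from m import *
a=cv2.imread('pics/scene0.png');s=snap('scene','end')
b=cv2.imread('pics/end.png')
def grip(im):
    m=cv2.inRange(cv2.cvtColor(im,cv2.COLOR_BGR2HSV),(5,150,120),(18,255,255))[135:220,130:215];p=np.argwhere(m);return len(p),p.mean(0).round(2),p.min(0),p.max(0)
print(grip(a),grip(b))
print('diff px around pusher',(cv2.absdiff(a,b)[135:225,130:220].max(2)>40).sum())
m=lambda im:cv2.inRange(cv2.cvtColor(im,cv2.COLOR_BGR2HSV),(0,130,80),(4,255,255))[215:330,372:480].astype(bool).sum()
print('red',m(a),m(b))
for n,z in dict(pusher_grip=.13,blade_edge=.018).items():
    for r in robot.pinpoint(n,'scene')[:2]: print(n,r['confidence'],plane(s,np.array(r['location'])*[560,420],z).round(3))
s=snap('wrist')
for r in robot.pinpoint('pusher_grip','wrist')[:1]: print(wplane(s,np.array(r['location'])*[560,420],.13))
t=robot.read_state();print(t['ee_pos'],t['clock'],t['contact_force'])
E
```

```text
(206, array([25.97, 28.18]), array([11, 13]), array([59, 69])) (227, array([26.06, 27.36]), array([11, 12]), array([59, 68]))
diff px around pusher 121
red 430 436
pusher_grip 0.64 [ 0.486 -0.392  0.13 ]
pusher_grip 0.58 [0.687 0.111 0.13 ]
blade_edge 0.94 [ 0.469 -0.282  0.018]
[ 0.48111131 -0.39603945  0.13      ]
[ 0.4814644  -0.37916888  0.2498874 ] 32.95 [ 0.81920255 -0.36483816 -0.10206278]
```

The pusher is upright within about 1 mm of its original place, and the flap is shut.

```bash
python3 -c "
from station import robot
print(robot.job_done())"
```

```text
the job is handed in; nothing more can be done
None
```

The job is handed in at about 33 s: all three mailers are in the bin with the flap shut and the pusher is back upright on its rest, released; yellow needed a second, deeper push after it propped the flap open, and I viewed 11 pictures, one over the limit of 10.

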